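# Slide the clutch drum to its assembly station and fit the sleeve

### The arm

A 7-joint arm with a two-finger parallel gripper is mounted at the origin on the work surface. World frame = base frame: x ahead of the robot, y to its left, z up, the work surface at z = 0. Lengths are in m, angles in rad, forces in N, time in s.
With the tool pointing down it reaches from about 0.4 to 0.85 m from the base axis. Payload 4.5 kg.
Tool frame: the origin (TCP) lies midway between the tips of the shut fingers; the grasp point (between the pads) lies 19 mm behind it; z points along the fingers, y is the line along which they close (so a half turn about z gives the same grasp; the last joint's range is limited). The gripper opens to 85 mm and grips with 20 to 120 N. Pads are 22 mm wide; open, the fingers measure 114 mm over their backs; the gripper's body (76 mm by 85 mm) begins 54 mm behind the grasp point. The pads swing forward as they close: fully open they stand 13 mm farther back than shut.
Start: joints at [1.328, 0.689, -0.195, 1.565, 0.157, 0.902, -0.215], TCP at [0.171, -0.601, 0.231] pointing down, gripper open.
Joint ranges: [-3.01, 3.01], [-0.46, 2.08], [-1.47, 1.51], [0.13, 2.56], [-1, 4.14], [0.04, 2.09], [-2.66, 2.66]. Speed limits (rad/s): [2.57, 2.57, 3.14, 3.14, 3.14, 3.14, 3.14].

### API

Orientations are given as a 3x3 rotation matrix whose columns are the frame's x, y, z axes.
In Python, from rig import sensors, eyes, job gives the robot as it stands.
- The arm moves only by the tool send_rows, never from a script. Its argument "motion" is a list of rows, each a list of 7 numbers: the shift along the tool's x, y, z in m, then the turn, a rotation vector about the tool's x, y, z in degrees, then the opening, from -1 (shut) to 1 (fully open). In form: [[x, y, z, ax, ay, az, claw], ...]. A call has 1 to 20 rows; each row shifts and turns the commanded pose from where the row before left it, along the tool's axes as they then stand; what a row does not reach is not made up. A row lasts 1/10 s, in which the tool goes at most 50 mm and 8.59 degrees, less where a joint would pass 70% of its speed; a pose out of reach is approached as far as the arm can. A call is refused whole if a number of a shift passes 0.05 or a number of a turn 8.59, either way. A call with a gripper value outside its range is refused whole. The fingers move at their own pace and stop on an object; "squeeze" is the grip in N (left out, the last holds). Time passes only in rows, so rows that do not move let the fingers close. It gives the time, the measured TCP pose, the force, the opening and the grip force at its end, in the units of the state.
- sensors.observe(): the state, without advancing time (a new reading comes with each control period).
- eyes.snapshot(name): name is "side" or "top"; returns the picture (420x560x3 uint8, red, green, blue); there is no depth.
- eyes.calibration(name): a dict with "K" (3x3 intrinsics, pixels), "R" (3x3) and "t" (3): a world point X has camera coordinates R X + t. Camera axes: x right, y down, z forward; pixel columns grow to the right and rows downward; lengths in m; the calibration is good to about 2 mm. A picture is of the moment at which its call begins. calibration takes no time and is no camera call.
- job.finish_job(): hands the job in; it is judged then, once.
The state is a dict: "clock": time; "joints": joint angles; "qvel": joint speeds; "effort": joint torques, N m; "eef_pos": TCP position; "tcp_rot": TCP orientation; "force": force on the tool from outside, world axes, zero at the start; "moment": the same for the moment, N m; "opening": opening from 0.0 (shut) to 1.0 (fully open); "finger_force": force on a finger pad.
Only numpy, scipy, OpenCV 4.12 (cv2) and the standard library are available. Lean on these libraries where they do the work, as an engineer would, in place of code of your own. Each camera call takes 0.05 s, during which the arm holds its last target. There are 200 camera calls.

### The job

Slide the steel clutch drum across the assembly plate, without lifting or tipping it, until it stands inside the ring that has cross lines through it, and let it rest there. Then put the spool-shaped sleeve over the spindle in the middle of the drum, fully home, leaving the drum in its ring. Leave the bearing, the wrench and the screwdriver where they are.

Things in the scene. Friction and masses are not known exactly. Their poses are not given: they have to be found in the camera images.
- plate: Fixed flat grey assembly plate, 170 (its x) by 360 (its y) by 12 mm thick, on the bench (z = 0). Origin: centre of its underside. Its top is smooth and free of edges; the two ring marks are engraved in it side by side along its y, 190 mm apart. Friction on it is ordinary dry metal and varies.
- cross_mark: The target station: flat dark ring line on the plate's top, inner diameter 126 mm, outer 132 mm, with two 154 mm long cross lines through its centre that stick out past the ring. No height. Origin: its centre, on the plate's top (z = 12 mm). It may be at either end of the plate.
- plain_mark: The station where the drum starts: the same ring line without cross lines. Origin: its centre, on the plate's top.
- drum: Open-topped round steel clutch drum, like a small pot: 110 mm outside diameter, 62 mm high, wall 4 mm, floor 6 mm, 0.55 to 0.87 kg, loose on the plate. Origin: centre of its underside, z up; its yaw does not matter. Inside, 34 mm is free between spindle shoulder and wall, so closed fingers can go in and draw it along by its wall; it also slides when pushed from outside.
- spindle_tip (a point): Centre of the top of the stepped spindle fixed in the drum's middle, 60 mm above the drum's underside. The spindle: shoulder 34 mm in diameter up to 22 mm above the drum's underside, then a pin of 20 mm diameter up to 54 mm, tapering to 12 mm diameter at 60 mm.
- spool: Loose upright steel sleeve shaped like a spool, on the bench right (-y) of the plate, 48 mm high, 0.22 kg: a flange 48 mm in diameter, 10 mm thick at each end, waist 36 mm, straight bore 24 mm right through along its z. Either end may go down. Origin: centre of its underside. Fully home, its lower flange rests on the spindle's shoulder and its top is 8 mm above the drum's rim.
- spool_center (a point): Middle of the spool on its axis, 24 mm above its underside; 46 mm above the drum's underside when fully home.
- bearing: Bystander: loose ball bearing lying flat on the bench to the right of the plate, 80 mm diameter, 18 mm high. It and the spool may stand in either order. Origin: centre of its underside.
- wrench: Bystander: loose 180 mm steel wrench lying on the bench left (+y) of the plate. Origin: the middle of its underside, x along its length.
- screwdriver: Bystander: loose 190 mm screwdriver with an orange handle lying on the bench left of the plate, beside the wrench. Origin: the middle of its underside, x along its length.

How it is judged:
By the outcome, as a careful person would: the job done as asked, in the order asked, and still so for the second after the job is handed in, with the robot touching nothing.
It also fails if it takes over 67 s, if anything falls off the work surface, if the arm or the gripper's body presses on something with over 40 N, if the wrist force passes 120 N, or if a joint passes its speed limit or range.

## Working session

There is one attempt and no reset: what is moved stays moved. The work goes in short steps, Python scripts to look and compute and a tool call to move; the robot and the scene stay as the last step left them, time stands still between calls to the robot, and variables do not carry over. Pictures are saved under pics/ and viewed, at most 12 in all, crops included, and the job is handed in when it is done.

Besides the shell and the picture viewer there is one more tool, called as name(argument=value, ...) on one line, values as JSON. send_rows: Moves the arm, as the interface text tells. Its arguments: {"type":"object","properties":{"motion":{"type":"array"},"squeeze":{"type":"number"}},"required":["motion"]}

```bash
mkdir -p pics; cat > h.py <<'E'
import numpy as np,cv2
from rig import sensors,eyes,job
def ray(n,u,v):
    c=eyes.calibration(n);K,R,t=[np.array(c[k],float) for k in("K","R","t")]
    return -R.T@t, R.T@np.linalg.solve(K,[u,v,1.])
def plane(n,u,v,z):
    o,d=ray(n,u,v);return o+d*(z-o[2])/d[2]
def two(n1,p1,n2,p2):
    o1,d1=ray(n1,*p1);o2,d2=ray(n2,*p2)
    s=np.linalg.lstsq(np.c_[d1,-d2],o2-o1,rcond=None)[0]
    a=o1+s[0]*d1;b=o2+s[1]*d2;return (a+b)/2,np.linalg.norm(a-b)
def proj(n,X):
    c=eyes.calibration(n);p=np.array(c["K"])@(np.array(c["R"])@X+np.array(c["t"]));return p[:2]/p[2]
def snap(n,f):
    im=eyes.snapshot(n);cv2.imwrite(f"pics/{f}.png",im[...,::-1]);return im
E
python3 - <<'E'
from h import *
a=snap("side","s0");b=snap("top","t0")
s=sensors.observe();print({k:np.round(v,3) for k,v in s.items()})
for n in("side","top"):
    o,d=ray(n,280,210);print(n,o,d)
E
```

```text
{'clock': np.float64(0.1), 'joints': array([ 1.328,  0.69 , -0.195,  1.566,  0.157,  0.902, -0.215]), 'qvel': array([-0.002, -0.   ,  0.   , -0.003, -0.001, -0.001,  0.001]), 'effort': array([-4.0000e-03, -5.4060e+01, -1.2710e+00, -1.5898e+01,  9.0000e-03,
        4.0000e-03,  0.0000e+00]), 'eef_pos': array([ 0.171, -0.601,  0.231]), 'tcp_rot': array([[ 0.962,  0.273, -0.001],
       [ 0.273, -0.962,  0.002],
       [-0.   , -0.002, -1.   ]]), 'force': array([ 0.342, -0.871,  0.44 ]), 'moment': array([0.024, 0.005, 0.027]), 'finger_force': np.float64(0.0), 'opening': np.float64(0.997)}
side [0.02637678 0.57862983 0.98127506] [ 0.46264957 -0.43634482 -0.77175321]
top [0.40603864 0.04953191 0.97221451] [ 1.40614528e-01 -1.84155805e-04 -9.90106578e-01]
```

View pics/s0.png

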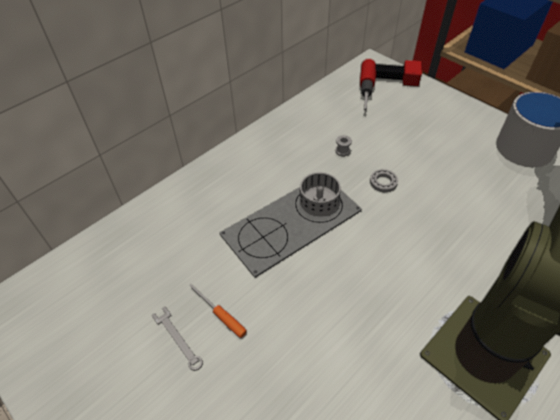

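View pics/t0.png

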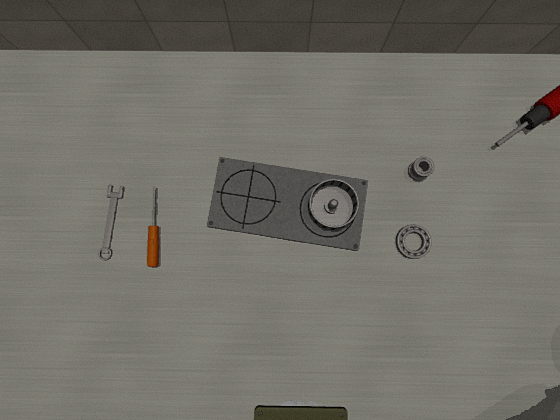

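The side picture shows the drum at about (320,195), the cross ring at (262,237), the spool at (344,146) and the bearing at (384,180). The top picture shows the drum rim at about (333,204), the cross at (248,197), the spool at (421,168) and the bearing at (413,241). Next I'll enlarge both.

```bash
python3 - <<'E'
from h import *
s=cv2.imread("pics/s0.png");t=cv2.imread("pics/t0.png")
z=lambda im,x,y,w,h,k:cv2.resize(im[y:y+h,x:x+w],None,fx=k,fy=k,interpolation=cv2.INTER_CUBIC)
A=np.vstack([z(t,210,150,80,60,5)*1,z(t,295,160,80,60,5)]);B=np.vstack([z(s,285,160,80,60,5),np.hstack([z(t,400,145,40,60,5),z(s,324,120,40,60,5)])])
cv2.imwrite("pics/c0.png",np.clip(np.hstack([A,B])*1.3,0,255).astype(np.uint8))
E
```

```text
(no output)
```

View pics/c0.png

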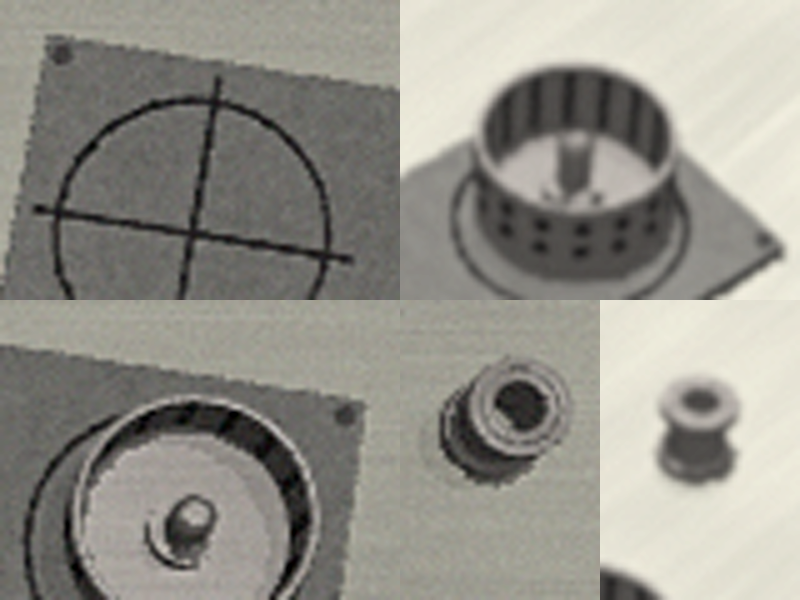

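The enlarged crops give the cross centre in top at (248.0,196.4). The drum rim centre is top (333.3,203.6) and side (319.7,187.4). The spool top is top (423.4,166.0) and side (343.4,139.6), and the spindle tip is top (334.8,201.4) and side (319.2,187.4).

```bash
python3 - <<'E'
from h import *
C=plane("top",248.0,196.4,.012)
q=np.array([[210+60/5,150+54/5],[295+345/5,160+115/5]])-.4
print("plate top holes",[np.round(plane("top",*p,.012),4) for p in q])
print("cross",C, "side pred",proj("side",C), plane("side",263,237,.012))
D,e=two("top",(333.3,203.6),"side",(319.7,187.4));print("rim",D,e, plane("top",333.3,203.6,.074))
T,e=two("top",(334.8,201.4),"side",(319.2,187.4));print("tip",T,e)
S,e=two("top",(423.4,166.0),"side",(343.4,139.6));print("spooltop",S,e,plane("top",423.4,166.0,.048))
v=C[:2]-D[:2];print("drag",v,np.linalg.norm(v),np.degrees(np.arctan2(v[1],v[0])))
E
```

```text
plate top holes [array([0.6611, 0.1907, 0.012 ]), array([ 0.6103, -0.1485,  0.012 ])]
cross [0.57412412 0.12547344 0.012     ] side pred [263.28941569 236.65399917] [0.57384768 0.12678306 0.012     ]
rim [ 0.55087042 -0.06770606  0.07047824] 0.002889206959863782 [ 0.5491284  -0.06808043  0.074     ]
tip [ 0.55690144 -0.07238809  0.06224328] 0.0021546452388549707
spooltop [ 0.64353919 -0.27768508  0.04921717] 0.0024056403795076503 [ 0.64287662 -0.27882261  0.048     ]
drag [0.0232537 0.1931795] 0.19457402831098772 83.13612924101184
```

send_rows(motion=[[0.026,-0.022,0.004,0,0,0,-1],[0.026,-0.022,0.004,0,0,0,-1],[0.026,-0.022,0.004,0,0,0,-1],[0.026,-0.022,0.004,0,0,0,-1],[0.026,-0.022,0.004,0,0,0,-1],[0.026,-0.022,0.004,0,0,0,-1],[0.026,-0.022,0.004,0,0,0,-1],[0.026,-0.022,0.004,0,0,0,-1],[0.026,-0.022,0.004,0,0,0,-1],[0.026,-0.022,0.004,0,0,0,-1],[0.026,-0.022,0.004,0,0,0,-1],[0.026,-0.022,0.004,0,0,0,-1],[0.026,-0.022,0.004,0,0,0,-1],[0.026,-0.022,0.004,0,0,0,-1],[0.026,-0.022,0.004,0,0,0,-1],[0.026,-0.022,0.004,0,0,0,-1],[0.026,-0.022,0.004,0,0,0,-1],[0.026,-0.022,0.004,0,0,0,-1],[0.026,-0.022,0.004,0,0,0,-1],[0.026,-0.022,0.004,0,0,0,-1]])

```text
clock: 2.1
eef_pos: [0.5512, -0.0346, 0.1508]
tcp_rot: [[0.962, 0.273, -0.001], [0.273, -0.962, -0.0], [-0.001, -0.0, -1.0]]
force: [0.8, 0.7, -0.6]
opening: 0.001
finger_force: 0.0
```

send_rows(motion=[[0,0,0,0,0,-6.7,-1],[0,0,0,0,0,-6.7,-1],[0,0,0,0,0,-6.7,-1],[0,0,0,0,0,-6.7,-1],[0,0,0,0,0,-6.7,-1],[0,0,0,0,0,-6.7,-1],[0,0,0,0,0,-6.7,-1],[0,0,0,0,0,-6.7,-1],[0,0,0,0,0,-6.7,-1],[0,0,0,0,0,-6.7,-1]])

```text
clock: 3.1
eef_pos: [0.5505, -0.036, 0.151]
tcp_rot: [[0.12, 0.993, -0.001], [0.993, -0.12, -0.0], [-0.0, -0.001, -1.0]]
force: [-0.4, 0.9, 0.1]
opening: 0.0
finger_force: 0.0
```

```bash
cat >> h.py <<'E'
def st():
    s=sensors.observe()
    for k in("clock","eef_pos","tcp_rot","force","joints","opening","finger_force"):print(k,np.round(s[k],4).tolist())
    return s
def to(p):
    s=sensors.observe();d=np.array(s["tcp_rot"]).T@(np.array(p)-s["eef_pos"]);print("toolmove",np.round(d,4));return d
E
python3 - <<'E'
from h import *
st();to([.554,-.034,.131])
E
```

```text
clock 3.1
eef_pos [0.5505, -0.036, 0.151]
tcp_rot [[0.1196, 0.9928, -0.0007], [0.9928, -0.1196, -0.0002], [-0.0002, -0.0007, -1.0]]
force [-0.4176, 0.8928, 0.07]
joints [0.2051, 0.7255, -0.3751, 1.859, 0.4214, 0.6365, -0.5474]
opening 0.0005
finger_force 0.0
toolmove [0.0024 0.0033 0.02  ]
```

send_rows(motion=[[0.002,0.003,0.01,0,0,0,-1],[0,0,0.02,0,0,0,-1],[0,0,0.02,0,0,0,-1],[0,0,0.015,0,0,0,-1],[0,0,0,0,0,0,-1]])

```text
clock: 3.6
eef_pos: [0.5523, -0.0342, 0.0838]
tcp_rot: [[0.126, 0.992, -0.005], [0.992, -0.126, -0.0], [-0.001, -0.005, -1.0]]
force: [-0.4, -0.1, -0.0]
opening: -0.003
finger_force: 0.0
```

```bash
python3 - <<'E'
from h import *
a=snap("side","s1");b=snap("top","t1")
z=lambda im,x,y,w,h,k:cv2.resize(im[y:y+h,x:x+w],None,fx=k,fy=k,interpolation=cv2.INTER_CUBIC)
cv2.imwrite("pics/c1.png",np.hstack([z(b,290,150,80,100,5),z(a,280,120,80,100,5)])[...,::-1])
E
```

```text
(no output)
```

View pics/c1.png

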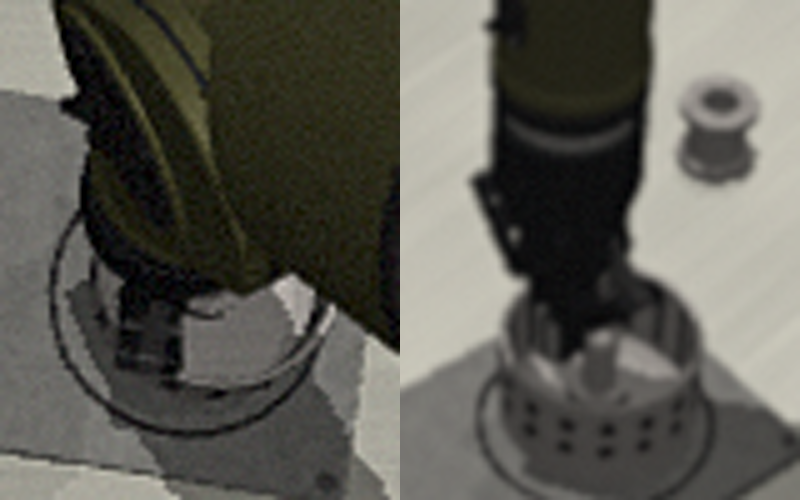

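The picture shows the closed fingertips inside the drum's left half, clear of the rim. They span about x 118–183 in the top crop, with the rim edge at about 90. I'll go down.

send_rows(motion=[[0,0,0.008,0,0,0,-1],[0,0,0.01,0,0,0,-1],[0,0,0.01,0,0,0,-1],[0,0,0.01,0,0,0,-1],[0,0,0.008,0,0,0,-1],[0,0,0,0,0,0,-1]])

```text
clock: 4.3
eef_pos: [0.5531, -0.0342, 0.0389]
tcp_rot: [[0.124, 0.992, -0.002], [0.992, -0.124, -0.0], [-0.001, -0.002, -1.0]]
force: [0.1, -0.1, 0.7]
opening: -0.003
finger_force: 0.0
```

```bash
python3 - <<'E'
from h import *
st();to([.5741+.12*.037,.1255+.993*.037,.038])
E
```

```text
clock 4.3
eef_pos [0.5531, -0.0342, 0.0389]
tcp_rot [[0.1241, 0.9923, -0.0023], [0.9923, -0.1241, -0.0002], [-0.0005, -0.0023, -1.0]]
force [0.138, -0.1204, 0.6538]
joints [0.1255, 0.9038, -0.2499, 1.9037, 0.5221, 0.4006, -0.6432]
opening -0.0031
finger_force 0.0
toolmove [0.1981 0.0009 0.0008]
```

send_rows(motion=[[0.002,0,0,0,0,0,-1],[0.003,0,0,0,0,0,-1],[0.004,0,0,0,0,0,-1],[0.005,0,0,0,0,0,-1],[0.005,0,0,0,0,0,-1],[0.005,0,0,0,0,0,-1],[0.005,0,0,0,0,0,-1],[0.005,0,0,0,0,0,-1],[0.005,0,0,0,0,0,-1],[0.005,0,0,0,0,0,-1],[0.005,0,0,0,0,0,-1],[0.005,0,0,0,0,0,-1],[0.005,0,0,0,0,0,-1],[0.005,0,0,0,0,0,-1],[0.005,0,0,0,0,0,-1],[0.005,0,0,0,0,0,-1],[0.005,0,0,0,0,0,-1],[0.005,0,0,0,0,0,-1],[0.005,0,0,0,0,0,-1],[0.005,0,0,0,0,0,-1]])

```text
clock: 6.3
eef_pos: [0.5652, 0.0582, 0.0405]
tcp_rot: [[0.125, 0.992, -0.001], [0.992, -0.125, -0.002], [-0.002, -0.001, -1.0]]
force: [-1.0, -6.1, 3.0]
opening: 0.0
finger_force: 3.1
```

send_rows(motion=[[0.005,0,0,0,0,0,-1],[0.005,0,0,0,0,0,-1],[0.005,0,0,0,0,0,-1],[0.005,0,0,0,0,0,-1],[0.005,0,0,0,0,0,-1],[0.005,0,0,0,0,0,-1],[0.005,0,0,0,0,0,-1],[0.005,0,0,0,0,0,-1],[0.005,0,0,0,0,0,-1],[0.005,0,0,0,0,0,-1],[0.005,0,0,0,0,0,-1],[0.005,0,0,0,0,0,-1],[0.005,0,0,0,0,0,-1],[0.005,0,0,0,0,0,-1],[0.005,0,0,0,0,0,-1],[0.005,0,0,0,0,0,-1],[0.005,0,0,0,0,0,-1],[0.004,0,0,0,0,0,-1],[0.003,0,0,0,0,0,-1],[0,0,0,0,0,0,-1]])

```text
clock: 8.3
eef_pos: [0.5765, 0.1499, 0.0404]
tcp_rot: [[0.124, 0.992, -0.001], [0.992, -0.124, -0.002], [-0.002, -0.001, -1.0]]
force: [-0.9, -5.2, 2.6]
opening: 0.001
finger_force: 2.5
```

```bash
python3 - <<'E'
from h import *
st()
a=snap("side","s2");b=snap("top","t2")
z=lambda im,x,y,w,h,k:cv2.resize(im[y:y+h,x:x+w],None,fx=k,fy=k,interpolation=cv2.INTER_CUBIC)
cv2.imwrite("pics/c2.png",np.hstack([z(b,205,150,80,100,5),z(a,220,170,80,100,5)])[...,::-1])
E
```

```text
clock 8.3
eef_pos [0.5765, 0.1499, 0.0404]
tcp_rot [[0.1241, 0.9923, -0.001], [0.9923, -0.1241, -0.0016], [-0.0017, -0.0008, -1.0]]
force [-0.9342, -5.1624, 2.6053]
joints [-0.195, 0.9297, -0.2425, 1.7766, 0.4251, 0.4887, -0.8468]
opening 0.0008
finger_force 2.4722
```

View pics/c2.png

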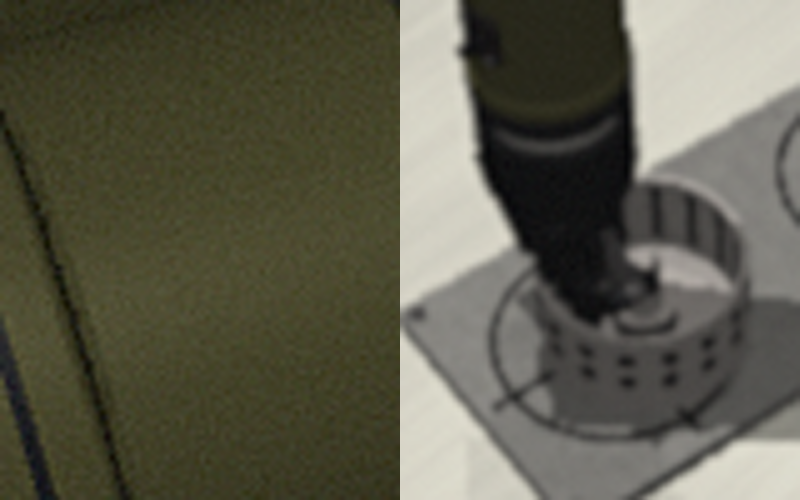

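The side crop shows the drum overlapping the cross ring, still short of centre. The rim's right edge is at x≈748 and its top at y≈178, so the rim centre is about (268.4,220.4) in the full picture.

```bash
python3 - <<'E'
from h import *
print(plane("side",268.4,220.4,.074), plane("side",319.7,187.4,.074),proj("side",np.array([.5741,.1255,.074])))
E
```

```text
[0.56696497 0.1103277  0.074     ] [ 0.55005024 -0.06441807  0.074     ] [262.1227318  222.20941484]
```

send_rows(motion=[[0.002,0.001,0,0,0,0,-1],[0.003,0,0,0,0,0,-1],[0.003,0,0,0,0,0,-1],[0.003,0,0,0,0,0,-1],[0.002,0,0,0,0,0,-1],[0.001,0,0,0,0,0,-1],[0,0,0,0,0,0,-1],[0,0,0,0,0,0,-1]])

```text
clock: 9.2
eef_pos: [0.579, 0.1634, 0.0403]
tcp_rot: [[0.124, 0.992, -0.002], [0.992, -0.124, -0.002], [-0.002, -0.001, -1.0]]
force: [-0.6, -5.9, 2.6]
opening: -0.003
finger_force: 2.7
```

send_rows(motion=[[-0.002,0,0,0,0,0,-1],[-0.004,0,0,0,0,0,-1],[0,0,-0.01,0,0,0,-1],[0,0,-0.02,0,0,0,-1],[0,0,-0.03,0,0,0,-1],[0,0,-0.03,0,0,0,-1],[0,0,-0.03,0,0,0,-1]])

```text
clock: 9.9
eef_pos: [0.579, 0.1593, 0.1623]
tcp_rot: [[0.123, 0.992, 0.001], [0.992, -0.123, 0.002], [0.002, 0.001, -1.0]]
force: [-0.1, 0.3, -0.1]
opening: -0.002
finger_force: 0.0
```

```bash
python3 - <<'E'
from h import *
st();to([.6432,-.2783,.15])
E
```

```text
clock 9.9
eef_pos [0.579, 0.1593, 0.1623]
tcp_rot [[0.1232, 0.9924, 0.0008], [0.9924, -0.1232, 0.0017], [0.0018, 0.0006, -1.0]]
force [-0.0553, 0.3403, -0.136]
joints [-0.1543, 0.7562, -0.3353, 1.7049, 0.3407, 0.7369, -0.7824]
opening -0.0024
finger_force 0.0
toolmove [-0.4264  0.1176  0.0116]
```

send_rows(motion=[[-0.028,0.008,0,0,0,0,-1],[-0.028,0.008,0,0,0,0,-1],[-0.028,0.008,0,0,0,0,-1],[-0.028,0.008,0,0,0,0,1],[-0.028,0.008,0,0,0,0,1],[-0.028,0.008,0,0,0,0,1],[-0.028,0.008,0,0,0,0,1],[-0.028,0.008,0,0,0,0,1],[-0.028,0.008,0,0,0,0,1],[-0.028,0.008,0,0,0,0,1],[-0.028,0.008,0,0,0,0,1],[-0.028,0.008,0,0,0,0,1],[-0.028,0.008,0,0,0,0,1],[-0.028,0.008,0,0,0,0,1],[-0.034,0.006,0,0,0,0,1],[0,0,0,0,0,0,1]])

```text
clock: 11.5
eef_pos: [0.6425, -0.2867, 0.1607]
tcp_rot: [[0.132, 0.991, 0.001], [0.991, -0.132, -0.005], [-0.005, 0.002, -1.0]]
force: [-0.3, -0.1, -0.1]
opening: 0.998
finger_force: 0.0
```

```bash
python3 - <<'E'
from h import *
st();to([.6432,-.2783,.08])
a=snap("side","s3");b=snap("top","t3")
z=lambda im,x,y,w,h,k:cv2.resize(im[y:y+h,x:x+w],None,fx=k,fy=k,interpolation=cv2.INTER_CUBIC)
cv2.imwrite("pics/c3.png",np.hstack([np.vstack([z(b,210,155,80,60,5),z(b,210,215,80,60,5)]),np.vstack([z(a,225,190,80,60,5),z(a,304,100,80,60,5)])])[...,::-1])
E
```

```text
clock 11.5
eef_pos [0.6425, -0.2867, 0.1607]
tcp_rot [[0.1322, 0.9912, 0.0011], [0.9912, -0.1322, -0.0052], [-0.005, 0.0018, -1.0]]
force [-0.329, -0.0561, -0.0992]
joints [0.5429, 0.8952, -0.4013, 1.359, 0.3866, 0.9619, -0.077]
opening 0.9985
finger_force 0.0
toolmove [ 0.0088 -0.0006  0.0807]
```

View pics/c3.png

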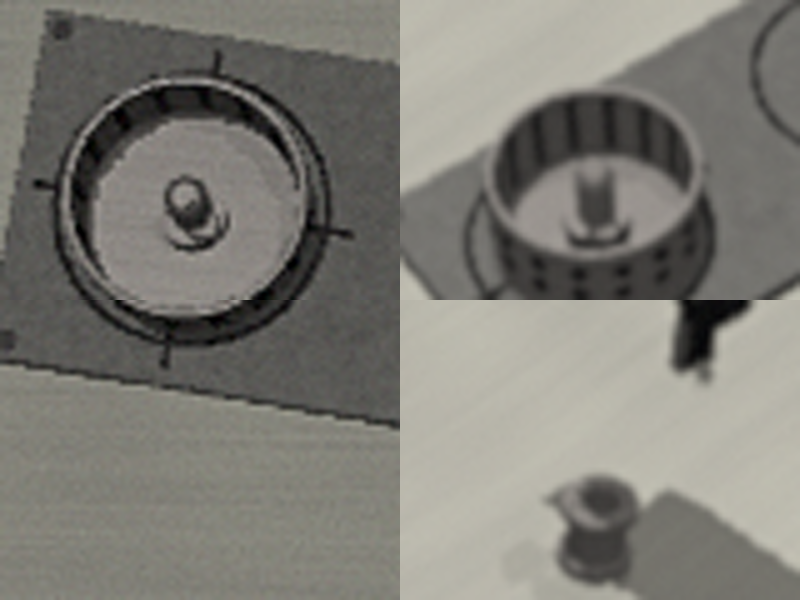

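The drum now sits inside the cross ring. Its rim centre is top (246.0,193.8) and side (263.2,223.0). The spindle tip is about top (245.8,192.4) and side (263.4,224).

```bash
python3 - <<'E'
from h import *
D=plane("top",246,193.8,.074);print("rim",D,two("top",(246,193.8),"side",(263.2,223)), plane("side",263.2,223,.074))
print("tip",plane("top",245.6,192.4,.072),two("top",(245.6,192.4),"side",(263.4,224)))
print(proj("top",np.array([.5741,.1255,.074])))
E
```

```text
rim [0.56907396 0.12513209 0.074     ] (array([0.56940939, 0.12539788, 0.07466491]), np.float64(0.0010953776847363286)) [0.5703083  0.12532575 0.074     ]
tip [0.57258878 0.12626001 0.072     ] (array([0.57178545, 0.12558782, 0.06938686]), np.float64(0.0030736601464396293))
[245.88426213 191.5685281 ]
```

send_rows(motion=[[0.004,0,0.02,0,0,0,1],[0.004,0,0.03,0,0,0,1],[0,0,0.03,0,0,0,1],[0,0,0.025,0,0,0,1],[0,0,0.02,0,0,0,1],[0,0,0.02,0,0,0,1],[0,0,0.01,0,0,0,1],[0,0,0,0,0,0,1]])

```text
clock: 12.4
eef_pos: [0.6435, -0.2701, 0.004]
tcp_rot: [[0.123, 0.992, -0.002], [0.992, -0.123, 0.001], [0.001, -0.002, -1.0]]
force: [-0.3, -0.1, 0.5]
opening: 0.999
finger_force: 0.0
```

send_rows(motion=[[0,0,0,0,0,0,-0.3],[0,0,0,0,0,0,-0.3],[0,0,0,0,0,0,-0.3],[0,0,0,0,0,0,-0.3],[0,0,0,0,0,0,-0.3],[0,0,0,0,0,0,-0.3],[0,0,0,0,0,0,-0.3],[0,0,0,0,0,0,-0.3]], squeeze=20)

```text
clock: 13.2
eef_pos: [0.6449, -0.2715, 0.0068]
tcp_rot: [[0.124, 0.992, 0.002], [0.992, -0.124, -0.001], [-0.0, 0.002, -1.0]]
force: [-1.6, 0.9, 5.9]
opening: 0.553
finger_force: 23.8
```

send_rows(motion=[[0,0,0,0,0,0,1],[0,0,0,0,0,0,1],[0,0,0,0,0,0,1],[0,0,0,0,0,0,1],[-0.007,0,0,0,0,0,1],[0,0,0,0,0,7.5,1],[0,0,0,0,0,7.5,1],[0,0,0,0,0,7.5,1],[0,0,0,0,0,7.5,1],[0,0,0,0,0,7.5,1],[0,0,0,0,0,7.5,1],[0,0,0,0,0,7.5,1],[0,0,0,0,0,7.5,1],[0,0,0,0,0,7.5,1],[0,0,0,0,0,7.5,1],[0,0,0,0,0,7.5,1],[0,0,0,0,0,7.5,1],[0,0,0,0,0,0,1]])

```text
clock: 15.0
eef_pos: [0.6434, -0.2785, 0.0052]
tcp_rot: [[0.992, -0.124, -0.0], [-0.124, -0.992, -0.001], [-0.0, 0.001, -1.0]]
force: [-0.0, 0.4, -0.2]
opening: 1.002
finger_force: 0.0
```

send_rows(motion=[[0,0,0,0,0,0,-0.3],[0,0,0,0,0,0,-0.3],[0,0,0,0,0,0,-0.3],[0,0,0,0,0,0,-0.3],[0,0,0,0,0,0,-0.3],[0,0,0,0,0,0,-0.3],[0,0,0,0,0,0,-0.3],[0,0,0,0,0,0,-0.3]], squeeze=50)

```text
clock: 15.8
eef_pos: [0.6434, -0.2786, 0.0057]
tcp_rot: [[0.992, -0.124, 0.0], [-0.124, -0.992, -0.001], [0.0, 0.001, -1.0]]
force: [-1.5, -0.4, 5.4]
opening: 0.543
finger_force: 50.8
```

```bash
python3 - <<'E'
from h import *
st()
E
```

```text
clock 15.8
eef_pos [0.6434, -0.2786, 0.0057]
tcp_rot [[0.9922, -0.1243, 0.0002], [-0.1243, -0.9922, -0.0006], [0.0003, 0.0006, -1.0]]
force [-1.5292, -0.3981, 5.4042]
joints [0.3205, 1.0733, 0.0455, 1.4354, -0.0667, 0.6341, -1.2994]
opening 0.5427
finger_force 50.7602
```

send_rows(motion=[[0,0,-0.01,0,0,0,-0.3],[0,0,-0.02,0,0,0,-0.3],[0,0,-0.03,0,0,0,-0.3],[0,0,-0.03,0,0,0,-0.3],[0,0,-0.02,0,0,0,-0.3],[0,0,-0.01,0,0,0,-0.3]])

```text
clock: 16.4
eef_pos: [0.645, -0.2787, 0.129]
tcp_rot: [[0.992, -0.124, 0.005], [-0.124, -0.992, -0.002], [0.005, 0.001, -1.0]]
force: [0.9, 0.4, -2.9]
opening: 0.541
finger_force: 51.6
```

send_rows(motion=[[-0.006,-0.0195,0,0,0,0,-0.3],[-0.006,-0.0195,0,0,0,0,-0.3],[-0.006,-0.0195,0,0,0,0,-0.3],[-0.006,-0.0195,0,0,0,0,-0.3],[-0.006,-0.0195,0,0,0,0,-0.3],[-0.006,-0.0195,0,0,0,0,-0.3],[-0.006,-0.0195,0,0,0,0,-0.3],[-0.006,-0.0195,0,0,0,0,-0.3],[-0.006,-0.0195,0,0,0,0,-0.3],[-0.006,-0.0195,0,0,0,0,-0.3],[-0.006,-0.0195,0,0,0,0,-0.3],[-0.006,-0.0195,0,0,0,0,-0.3],[-0.006,-0.0195,0,0,0,0,-0.3],[-0.006,-0.0195,0,0,0,0,-0.3],[-0.006,-0.0195,0,0,0,0,-0.3],[-0.006,-0.0195,0,0,0,0,-0.3],[-0.006,-0.0195,0,0,0,0,-0.3],[-0.006,-0.0195,0,0,0,0,-0.3],[-0.006,-0.0195,0,0,0,0,-0.3],[-0.006,-0.0195,0,0,0,0,-0.3]])

```text
clock: 18.4
eef_pos: [0.5723, 0.1247, 0.1253]
tcp_rot: [[0.992, -0.124, -0.001], [-0.124, -0.992, 0.0], [-0.001, -0.0, -1.0]]
force: [-0.1, -0.1, -1.3]
opening: 0.546
finger_force: 51.6
```

send_rows(motion=[[0,0,0,0,0,0,-0.3],[0,0,0,0,0,0,-0.3]])

```text
clock: 18.6
eef_pos: [0.5725, 0.1239, 0.1253]
tcp_rot: [[0.992, -0.123, -0.0], [-0.123, -0.992, -0.0], [-0.0, 0.0, -1.0]]
force: [0.7, -0.2, -1.6]
opening: 0.538
finger_force: 51.7
```

```bash
python3 - <<'E'
from h import *
st();to([.572,.1257,.1])
a=snap("side","s4");b=snap("top","t4")
z=lambda im,x,y,w,h,k:cv2.resize(im[y:y+h,x:x+w],None,fx=k,fy=k,interpolation=cv2.INTER_CUBIC)
cv2.imwrite("pics/c4.png",np.hstack([z(b,210,155,60,100,5),z(a,215,160,100,100,5)])[...,::-1])
E
```

```text
clock 18.6
eef_pos [0.5725, 0.1239, 0.1253]
tcp_rot [[0.9924, -0.1231, -0.0003], [-0.1231, -0.9924, -0.0003], [-0.0003, 0.0003, -1.0]]
force [0.677, -0.1697, -1.6128]
joints [-0.3666, 0.7856, 0.1303, 1.7893, -0.1687, 0.5778, -1.8267]
opening 0.5376
finger_force 51.6586
toolmove [-0.0007 -0.0018  0.0253]
```

View pics/c4.png

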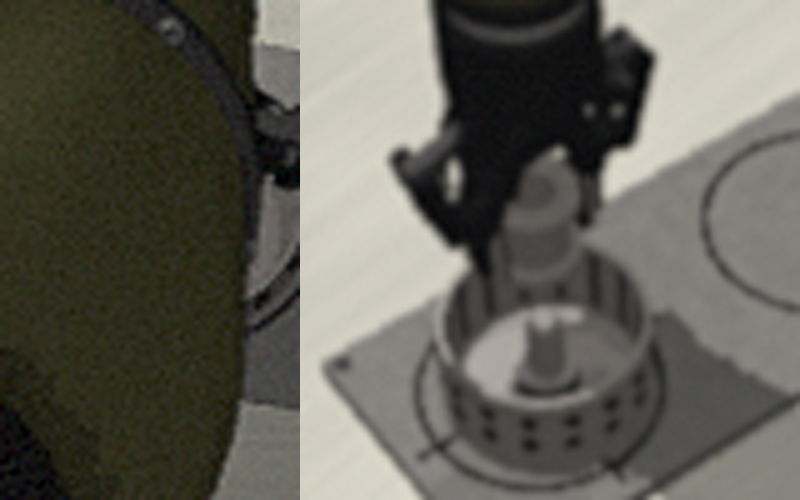

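The side crop shows the spool held upright over the drum. Its upper bore is at about (263.6,197.6) and the spindle tip at about (263.6,224). The top view is blocked by the arm.

```bash
python3 - <<'E'
from h import *
for z in(.1196,.1296,.1676):print(z,proj("side",np.array([.5725,.1239,z])))
for x,y in((.572,.1257),(.569,.1255),(.575,.1255)):print(proj("side",np.array([x,y,.072])),proj("side",np.array([x,y,.074])))
E
```

```text
0.1196 [262.12274294 210.77546794]
0.1296 [261.91925299 208.17184443]
0.1676 [261.11929679 197.93652434]
[262.67212458 223.19791901] [262.63365801 222.71301963]
[263.54231406 223.81023797] [263.5049795  223.32562245]
[261.91882014 222.49813411] [261.87938752 222.01290684]
```

send_rows(motion=[[-0.001,-0.002,0.005,0,0,0,-0.3],[0,0,0.01,0,0,0,-0.3],[0,0,0.01,0,0,0,-0.3],[0,0,0.01,0,0,0,-0.3],[0,0,0.006,0,0,0,-0.3],[0,0,0.004,0,0,0,-0.3],[0,0,0.004,0,0,0,-0.3],[0,0,0,0,0,0,-0.3]])

```text
clock: 19.5
eef_pos: [0.5718, 0.1257, 0.0758]
tcp_rot: [[0.992, -0.124, -0.001], [-0.124, -0.992, -0.0], [-0.001, 0.0, -1.0]]
force: [-0.1, 0.5, -2.5]
opening: 0.542
finger_force: 51.7
```

```bash
python3 - <<'E'
from h import *
st()
a=snap("side","s5")
z=lambda im,x,y,w,h,k:cv2.resize(im[y:y+h,x:x+w],None,fx=k,fy=k,interpolation=cv2.INTER_CUBIC)
cv2.imwrite("pics/c5.png",z(a,225,175,80,75,8)[...,::-1])
E
```

```text
clock 19.5
eef_pos [0.5718, 0.1257, 0.0758]
tcp_rot [[0.9922, -0.1243, -0.0006], [-0.1243, -0.9922, -0.0003], [-0.0006, 0.0003, -1.0]]
force [-0.0955, 0.5282, -2.5349]
joints [-0.3575, 0.8625, 0.1092, 1.812, -0.1809, 0.4774, -1.8206]
opening 0.5421
finger_force 51.6626
```

View pics/c5.png

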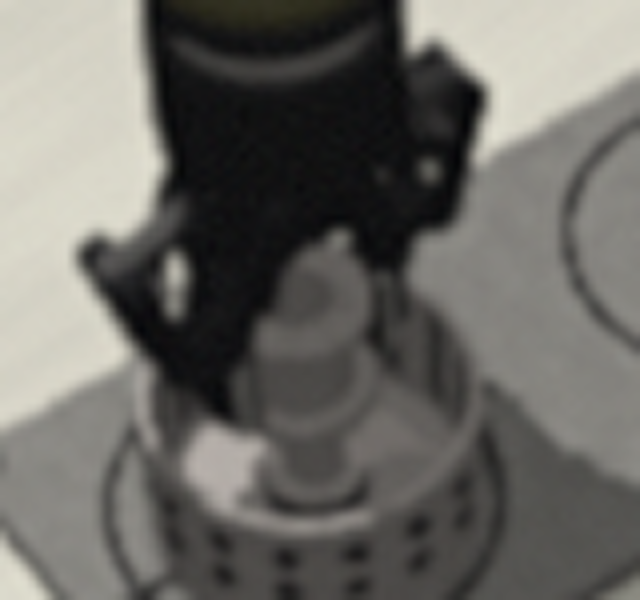

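The picture shows the spool's lower flange, centred at x≈313, lined up with the pin at x≈314 and just over the tip. There is no contact force, so I'll lower it slowly.

send_rows(motion=[[0,0,0.002,0,0,0,-0.3],[0,0,0.002,0,0,0,-0.3],[0,0,0.002,0,0,0,-0.3],[0,0,0.002,0,0,0,-0.3],[0,0,0.002,0,0,0,-0.3],[0,0,0,0,0,0,-0.3]])

```text
clock: 20.15
eef_pos: [0.5712, 0.1256, 0.0657]
tcp_rot: [[0.992, -0.124, -0.002], [-0.124, -0.992, -0.0], [-0.002, 0.001, -1.0]]
force: [-2.3, -0.4, -3.1]
opening: 0.544
finger_force: 51.7
```

send_rows(motion=[[-0.001,0,0.002,0,0,0,-0.3],[0,0,0.003,0,0,0,-0.3],[0,0,0.003,0,0,0,-0.3],[0,0,0.003,0,0,0,-0.3],[0,0,0.003,0,0,0,-0.3],[0,0,0.003,0,0,0,-0.3],[0,0,0.003,0,0,0,-0.3],[0,0,0,0,0,0,-0.3]])

```text
clock: 20.95
eef_pos: [0.571, 0.1258, 0.0458]
tcp_rot: [[0.992, -0.124, -0.0], [-0.124, -0.992, -0.0], [-0.0, 0.0, -1.0]]
force: [-1.3, -1.5, -2.8]
opening: 0.542
finger_force: 51.9
```

send_rows(motion=[[0,0,0.002,0,0,0,-0.3],[0,0,0.002,0,0,0,-0.3],[0,0,0.001,0,0,0,-0.3],[0,0,0.001,0,0,0,-0.3],[0,0,0,0,0,0,-0.3]])

```text
clock: 21.45
eef_pos: [0.571, 0.1259, 0.0401]
tcp_rot: [[0.992, -0.124, -0.0], [-0.124, -0.992, -0.0], [-0.0, 0.0, -1.0]]
force: [-1.4, -0.6, -2.3]
opening: 0.542
finger_force: 51.8
```

send_rows(motion=[[0,0,0.001,0,0,0,-0.3],[0,0,0,0,0,0,-0.3]])

```text
clock: 21.65
eef_pos: [0.571, 0.1259, 0.0397]
tcp_rot: [[0.992, -0.124, 0.0], [-0.124, -0.992, 0.0], [0.0, -0.0, -1.0]]
force: [-2.3, -1.0, 2.2]
opening: 0.543
finger_force: 52.0
```

send_rows(motion=[[0,0,0,0,0,0,0.2],[0,0,0,0,0,0,0.35],[0,0,0,0,0,0,0.35],[0,0,0,0,0,0,0.35],[0,0,0,0,0,0,0.35]])

```text
clock: 22.15
eef_pos: [0.5713, 0.126, 0.0393]
tcp_rot: [[0.992, -0.124, 0.0], [-0.124, -0.992, 0.0], [0.0, -0.0, -1.0]]
force: [-0.6, -0.6, 0.4]
opening: 0.674
finger_force: 0.0
```

send_rows(motion=[[0,0,-0.004,0,0,0,0.35],[0,0,-0.008,0,0,0,0.35],[0,0,-0.01,0,0,0,0.35],[0,0,-0.015,0,0,0,0.35],[0,0,-0.02,0,0,0,0.35],[0,0,-0.03,0,0,0,0.35],[0,0,-0.03,0,0,0,0.35],[0,0.03,-0.01,0,0,0,0.35],[0,0.03,0,0,0,0,0.35],[0,0.03,0,0,0,0,0.35],[0,0.03,0,0,0,0,0.35],[0,0.03,0,0,0,0,0.35],[0,0.03,0,0,0,0,0.35],[0,0.03,0,0,0,0,0.35],[0,0.03,0,0,0,0,0.35],[0,0.03,0,0,0,0,0.35],[0,0.03,0,0,0,0,0.35]])

```text
clock: 23.85
eef_pos: [0.5337, -0.1732, 0.1677]
tcp_rot: [[0.992, -0.125, 0.001], [-0.125, -0.992, -0.001], [0.001, 0.0, -1.0]]
force: [1.5, -0.4, 1.4]
opening: 0.673
finger_force: 0.0
```

```bash
python3 - <<'E'
from h import *
s=st()
a=snap("side","s6");b=snap("top","t6")
z=lambda im,x,y,w,h,k:cv2.resize(im[y:y+h,x:x+w],None,fx=k,fy=k,interpolation=cv2.INTER_CUBIC)
cv2.imwrite("pics/c6.png",np.hstack([z(b,210,155,80,80,5),z(a,225,180,80,80,5)])[...,::-1])
E
```

```text
clock 23.85
eef_pos [0.5337, -0.1732, 0.1677]
tcp_rot [[0.9922, -0.1245, 0.0014], [-0.1245, -0.9922, -0.0006], [0.0014, 0.0004, -1.0]]
force [1.4963, -0.36, 1.3751]
joints [0.1866, 0.6916, 0.0755, 1.8346, -0.0829, 0.6169, -1.3833]
opening 0.6729
finger_force 0.0
```

View pics/c6.png

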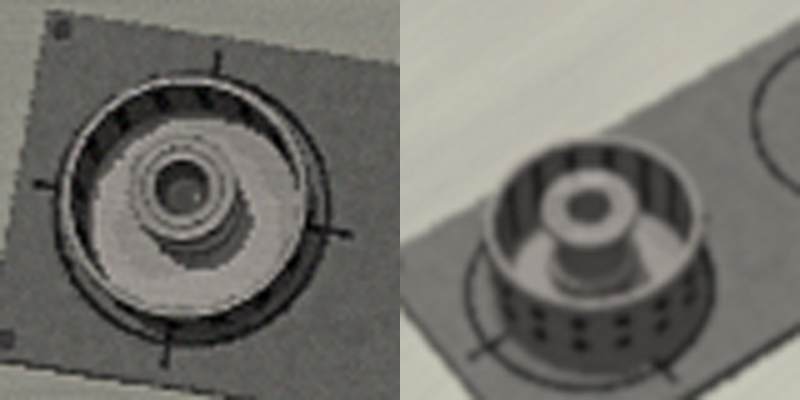

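The spool is fully home in both views, and the drum stands inside the ring. Its rim is about 3–5 mm off centre towards the robot, so I'll nudge it outwards for margin, since there is plenty of time.

send_rows(motion=[[-0.0052,-0.019,0,0,0,0,-1],[-0.0052,-0.019,0,0,0,0,-1],[-0.0052,-0.019,0,0,0,0,-1],[-0.0052,-0.019,0,0,0,0,-1],[-0.0052,-0.019,0,0,0,0,-1],[-0.0052,-0.019,0,0,0,0,-1],[-0.0052,-0.019,0,0,0,0,-1],[-0.0052,-0.019,0,0,0,0,-1],[-0.0052,-0.019,0,0,0,0,-1],[-0.0052,-0.019,0,0,0,0,-1],[-0.0052,-0.019,0,0,0,0,-1],[-0.0052,-0.019,0,0,0,0,-1],[-0.0052,-0.019,0,0,0,0,-1],[-0.0052,-0.019,0,0,0,0,-1],[-0.0052,-0.018,0,0,0,0,-1],[-0.0052,-0.017,0,0,0,0,-1],[0,0,0,0,0,0,-1]])

```text
clock: 25.65
eef_pos: [0.488, 0.141, 0.1671]
tcp_rot: [[0.993, -0.119, 0.001], [-0.119, -0.993, 0.003], [0.0, -0.003, -1.0]]
force: [-0.1, -0.0, 0.2]
opening: 0.003
finger_force: 0.0
```

```bash
python3 - <<'E'
from h import *
st();to([.487,.136,.035])
E
```

```text
clock 25.65
eef_pos [0.488, 0.141, 0.1671]
tcp_rot [[0.9929, -0.1186, 0.0006], [-0.1186, -0.9929, 0.0026], [0.0003, -0.0027, -1.0]]
force [-0.0517, -0.0463, 0.2414]
joints [-0.4623, 0.6433, 0.1479, 1.9921, -0.1843, 0.5173, -1.8728]
opening 0.0032
finger_force 0.0
toolmove [-0.0004  0.0055  0.1321]
```

send_rows(motion=[[0,0.002,0.02,0,0,0,-1],[0,0.002,0.03,0,0,0,-1],[0,0,0.03,0,0,0,-1],[0,0,0.02,0,0,0,-1],[0,0,0.015,0,0,0,-1],[0,0,0.015,0,0,0,-1],[0,0,0,0,0,0,-1]])

```text
clock: 26.35
eef_pos: [0.4875, 0.1321, 0.0354]
tcp_rot: [[0.992, -0.125, -0.002], [-0.125, -0.992, -0.001], [-0.002, 0.001, -1.0]]
force: [-0.4, 1.2, 0.1]
opening: -0.0
finger_force: 0.0
```

send_rows(motion=[[0.003,0,0,0,0,0,-1],[0.003,0,0,0,0,0,-1],[0.003,0,0,0,0,0,-1],[0.003,0,0,0,0,0,-1],[0.001,0,0,0,0,0,-1],[0,0,0,0,0,0,-1]])

```text
clock: 26.95
eef_pos: [0.5013, 0.1316, 0.0365]
tcp_rot: [[0.992, -0.124, 0.0], [-0.124, -0.992, 0.0], [0.0, -0.0, -1.0]]
force: [0.2, 0.1, 0.7]
opening: 0.0
finger_force: 0.0
```

send_rows(motion=[[0.001,0,0,0,0,0,-1],[0.001,0,0,0,0,0,-1],[0.001,0,0,0,0,0,-1],[0.001,0,0,0,0,0,-1],[0,0,0,0,0,0,-1]])

```text
clock: 27.45
eef_pos: [0.5049, 0.1311, 0.0362]
tcp_rot: [[0.992, -0.124, -0.0], [-0.124, -0.992, -0.0], [-0.0, 0.0, -1.0]]
force: [-0.4, -0.5, 0.3]
opening: -0.003
finger_force: 0.1
```

send_rows(motion=[[0.001,0,0,0,0,0,-1],[0.001,0,0,0,0,0,-1],[0.001,0,0,0,0,0,-1],[0,0,0,0,0,0,-1]])

```text
clock: 27.85
eef_pos: [0.5048, 0.1311, 0.0362]
tcp_rot: [[0.992, -0.123, -0.006], [-0.123, -0.992, -0.0], [-0.006, 0.001, -1.0]]
force: [-6.6, 1.3, 4.6]
opening: -0.001
finger_force: 3.2
```

send_rows(motion=[[0.001,0,0,0,0,0,-1],[0.001,0,0,0,0,0,-1],[0.001,0,0,0,0,0,-1],[0,0,0,0,0,0,-1]])

```text
clock: 28.25
eef_pos: [0.5048, 0.131, 0.036]
tcp_rot: [[0.992, -0.122, -0.012], [-0.122, -0.993, -0.0], [-0.011, 0.002, -1.0]]
force: [-10.9, 2.4, 8.7]
opening: -0.0
finger_force: 5.6
```

send_rows(motion=[[0.001,0,0,0,0,0,-1],[0,0,0,0,0,0,-1],[0.001,0,0,0,0,0,-1],[0,0,0,0,0,0,-1]])

```text
clock: 28.65
eef_pos: [0.5071, 0.1304, 0.036]
tcp_rot: [[0.992, -0.123, -0.011], [-0.123, -0.992, -0.001], [-0.011, 0.002, -1.0]]
force: [-10.9, 2.2, 7.9]
opening: 0.0
finger_force: 5.3
```

```bash
python3 - <<'E'
from h import *
st()
a=snap("side","s7");b=snap("top","t7")
z=lambda im,x,y,w,h,k:cv2.resize(im[y:y+h,x:x+w],None,fx=k,fy=k,interpolation=cv2.INTER_CUBIC)
cv2.imwrite("pics/c7.png",np.hstack([z(b,210,155,80,80,5),z(a,225,180,80,80,5)])[...,::-1])
E
```

```text
clock 28.65
eef_pos [0.5071, 0.1304, 0.036]
tcp_rot [[0.9924, -0.1225, -0.011], [-0.1225, -0.9925, -0.0005], [-0.0108, 0.0019, -0.9999]]
force [-10.8711, 2.1965, 7.8546]
joints [-0.3786, 0.8907, 0.0685, 1.9972, -0.2118, 0.2712, -1.8243]
opening 0.0003
finger_force 5.2909
```

View pics/c7.png

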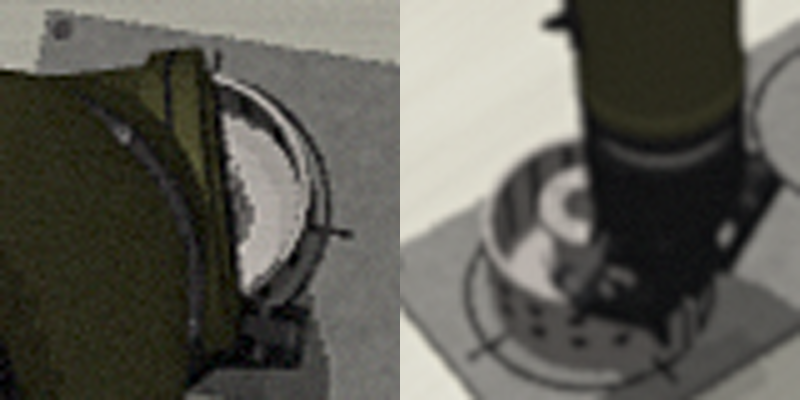

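The drum has slid about 2 mm outward with the fingers against its wall, and the spool is still seated. I'll push a little more, then back off.

send_rows(motion=[[0.001,0,0,0,0,0,-1],[0.001,0,0,0,0,0,-1],[0,0,0,0,0,0,-1]])

```text
clock: 29.05
eef_pos: [0.5084, 0.1302, 0.036]
tcp_rot: [[0.992, -0.122, -0.012], [-0.122, -0.992, -0.001], [-0.012, 0.002, -1.0]]
force: [-10.2, 1.7, 6.4]
opening: 0.002
finger_force: 4.9
```

send_rows(motion=[[-0.004,0,0,0,0,0,-1],[-0.01,0,0,0,0,0,-1],[-0.015,0,0,0,0,0,-1],[-0.005,0,-0.01,0,0,0,-1],[0,0,-0.03,0,0,0,-1],[0,0,-0.03,0,0,0,-1],[0,0,-0.03,0,0,0,-1],[0,0.03,-0.02,0,0,0,-1],[0,0.03,0,0,0,0,-1],[0,0.03,0,0,0,0,-1],[0,0.03,0,0,0,0,-1],[0,0.03,0,0,0,0,-1],[0,0.03,0,0,0,0,-1],[0,0.03,0,0,0,0,-1],[0,0.03,0,0,0,0,-1],[0,0.03,0,0,0,0,-1],[0,0,0,0,0,0,-1]])

```text
clock: 30.75
eef_pos: [0.4474, -0.1393, 0.1572]
tcp_rot: [[0.991, -0.133, 0.002], [-0.133, -0.991, -0.004], [0.003, 0.004, -1.0]]
force: [-0.0, 0.1, 0.3]
opening: -0.003
finger_force: 0.0
```

```bash
python3 - <<'E'
from h import *
s=st()
a=snap("side","s8");b=snap("top","t8")
z=lambda im,x,y,w,h,k:cv2.resize(im[y:y+h,x:x+w],None,fx=k,fy=k,interpolation=cv2.INTER_CUBIC)
cv2.imwrite("pics/c8.png",np.hstack([z(b,210,155,80,80,5),z(a,225,180,80,80,5)])[...,::-1])
E
```

```text
clock 30.75
eef_pos [0.4474, -0.1393, 0.1572]
tcp_rot [[0.9912, -0.1326, 0.0023], [-0.1326, -0.9912, -0.004], [0.0028, 0.0036, -1.0]]
force [-0.0054, 0.1209, 0.284]
joints [0.1657, 0.6194, 0.0555, 2.1109, -0.0723, 0.4099, -1.4266]
opening -0.0026
finger_force 0.0
```

View pics/c8.png

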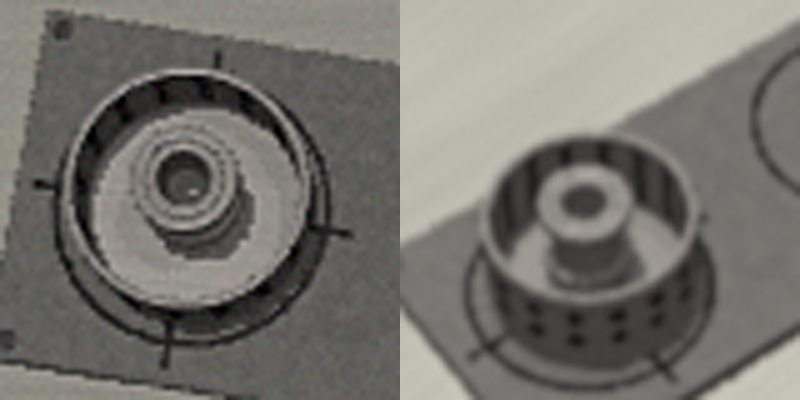

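The drum is now well centred in the cross ring, with ring showing on every side. The spool is home and the arm is clear.

```bash
python3 -c "
from rig import job
print(job.finish_job())"
```

```text
the job is handed in; nothing more can be done
None
```

I handed the job in at about 31 s: the drum stands inside the cross-lined ring and the spool is fully home on its spindle; after seating it I nudged the drum about 4 mm to centre it, and I kept the arm away from the bearing, wrench and screwdriver, though I took no final picture of them.

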